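# Load the shaker with conical flasks by size

## Task

Get the shaker ready for the next run: carry the four conical flasks, one at a time, into the ring holders on its platform, each into the holder of its own size (the smallest flask in the smallest ring, and so on up to the largest), so that it stands upright right down on the holder's floor. Set each one down gently, without dropping it or tipping it over, and leave the two square bottles standing where they are.

Things in the scene. Friction and masses are not known exactly. Their poses are not given: they have to be found in the camera images.
- flask_1: the smallest conical flask: milky white cone with a blue cap, upright, empty, loose, about 40 g; base 40 mm diameter, 78 mm tall with cap; grip it from above by the cap, 26 mm in diameter, the top 22 mm; below it a neck 20 mm in diameter, 12 mm long, then the cone widens to the base. Origin: centre of its underside, z up its axis
- flask_2: the second smallest conical flask: milky white cone with a blue cap, upright, empty, loose, about 70 g; base 54 mm diameter, 98 mm tall with cap; grip it from above by the cap, 29 mm in diameter, the top 22 mm; below it a neck 23 mm in diameter, 12 mm long, then the cone widens to the base. Origin: centre of its underside, z up its axis
- flask_3: the second largest conical flask: milky white cone with a blue cap, upright, empty, loose, about 100 g; base 68 mm diameter, 118 mm tall with cap; grip it from above by the cap, 33 mm in diameter, the top 22 mm; below it a neck 27 mm in diameter, 12 mm long, then the cone widens to the base. Origin: centre of its underside, z up its axis
- flask_4: the largest conical flask: milky white cone with a blue cap, upright, empty, loose, about 150 g; base 82 mm diameter, 140 mm tall with cap; grip it from above by the cap, 38 mm in diameter, the top 22 mm; below it a neck 32 mm in diameter, 12 mm long, then the cone widens to the base. Origin: centre of its underside, z up its axis
- holder_1: the smallest of four fixed steel ring holders, two by two, 115 mm apart, in any order, on the shaker's 260 mm square platform (60 mm above the bench); for the smallest flask. Open cup 24 mm high, floor 4 mm thick, 53 mm inside diameter up to 15 mm, flaring to 61 mm inside, 67 mm outside at the rim. Origin: centre of its underside, z up
- holder_2: the second smallest of four fixed steel ring holders, two by two, 115 mm apart, in any order, on the shaker's 260 mm square platform (60 mm above the bench); for the second smallest flask. Open cup 24 mm high, floor 4 mm thick, 67 mm inside diameter up to 15 mm, flaring to 75 mm inside, 81 mm outside at the rim. Origin: centre of its underside, z up
- holder_3: the second largest of four fixed steel ring holders, two by two, 115 mm apart, in any order, on the shaker's 260 mm square platform (60 mm above the bench); for the second largest flask. Open cup 24 mm high, floor 4 mm thick, 81 mm inside diameter up to 15 mm, flaring to 89 mm inside, 95 mm outside at the rim. Origin: centre of its underside, z up
- holder_4: the largest of four fixed steel ring holders, two by two, 115 mm apart, in any order, on the shaker's 260 mm square platform (60 mm above the bench); for the largest flask. Open cup 24 mm high, floor 4 mm thick, 95 mm inside diameter up to 15 mm, flaring to 103 mm inside, 109 mm outside at the rim. Origin: centre of its underside, z up
- square_a: one of two alike square bottles that are to be left standing: milky white, 56 mm square, straight-sided to 78 mm, blue cap 29 mm in diameter, 104 mm tall in all. Loose. Origin at the centre of its underside, z up
- square_b: one of two alike square bottles that are to be left standing: milky white, 56 mm square, straight-sided to 78 mm, blue cap 29 mm in diameter, 104 mm tall in all. Loose. Origin at the centre of its underside, z up
There are look-alikes about, which are no part of the job. What is shaped like the square_a but yellow is not meant. What is shaped like the flask_3 but yellow is not meant.

How it is judged:
By the outcome, as a careful person would: the job done as asked, in the order asked, and still so for the second after the job is handed in, with the robot touching nothing.
It also fails if it takes over 109 s, if anything falls off the work surface, if the arm or the gripper's body presses on something with over 40 N, if the wrist force passes 120 N, or if a joint passes its speed limit or range.

## Robot

A 6-joint arm with a two-finger parallel gripper is mounted at the origin on the work surface. World frame = base frame: x ahead of the robot, y to its left, z up, the work surface at z = 0. Lengths are in mm, angles in rad, forces in N, time in s.
With the tool pointing down it reaches from about 300 to 775 mm from the base axis. Payload 14.6 kg.
Tool frame: the origin (TCP) lies between the finger pads; the fingertips stand manip.tip_reach ahead of it and the grasp point (between the pads) lies 5 mm behind it (manip.tip_reach is the distance from the TCP to the fingertips, in mm); z points along the fingers, y is the line along which they close (so a half turn about z gives the same grasp; the last joint's range is limited). The gripper opens to 94 mm and grips with 3 to 60 N. Pads are 16 mm wide; open, the fingers measure 119 mm over their backs; the gripper's body (75 mm by 177 mm) begins 78 mm behind the grasp point.
Start: joints at [-1.214, 0.3, 1.521, -0, 1.321, -0.067], TCP at [226.167, -501.336, 219.446] pointing down, gripper open.
Joint ranges: [-3.03, 3.03], [-0.79, 2.21], [0.23, 2.52], [-1.04, 4.18], [0, 3.07], [-2.55, 2.55]. Speed limits (rad/s): [2.22, 2.22, 2.57, 3.14, 3.14, 3.14].

## Interface

Orientations are given as [roll, pitch, yaw] about the fixed x, y, z axes, in that order (R = Rz(yaw) Ry(pitch) Rx(roll)).
In Python, from cell import manip gives the robot as it stands. The module is installed in compiled form; this text tells all that it offers.
- The arm moves only by the shell command python3 -m creep 'ROWS' [FORCE]. ROWS is JSON, a list of rows, each a list of 3 entries, a list of its own where there are three numbers: the opening, from -1 (shut) to 1 (fully open), then the shift along the tool's x, y, z in cm, then the turn about the tool's z in units of 5 degrees (1.0 is 5 degrees). In form: [[grip, [tx, ty, tz], roll], ...]. A call has 1 to 12 rows; each row is the pose to reach, as a shift and turn from the pose commanded when the call began, along the tool's axes at that moment; what a row does not reach only later rows make up. A row lasts 1/10 s, in which the tool goes at most 50 mm and 8.59 degrees, less where a joint would pass 70% of its speed; a pose out of reach is approached as far as the arm can. A call with a gripper value outside its range is refused whole. The fingers move at their own pace and stop on an object; FORCE is the grip in N (left out, the last holds). Time passes only in rows, so rows that repeat a pose let the fingers close. It gives the time, the measured TCP pose, the force, the opening and the grip force at its end, in the units of the state.
- manip.read_state(): the state, without advancing time (a new reading comes with each control period).
- manip.camera(name): name is "scene" or "top" or "wrist"; returns the picture (480x640x3 uint8, red, green, blue); there is no depth.
- manip.camera_params(name): a dict with "fovy" (degrees; the focal length in pixels is half the picture's height over the tangent of half this angle, whatever the lens; pixels are square), "cx", "cy" (the principal point, pixels), "k1" (the pictures are not rectified: a ray, as slopes to the right and down, at radius r is drawn at 1 + k1 r^2 times it, then the intrinsics apply), "origin" and "attitude" of the camera in the world. Camera axes: x right, y down, z forward; pixel columns grow to the right and rows downward; lengths in mm; the calibration is good to about 2 mm. A picture is of the moment at which its call begins: read the wrist's pose just before it. camera_params takes no time and is no camera call; for the wrist camera it gives the pose at the moment of the call.
- manip.sign_off(): hands the job in; it is judged then, once.
The state is a dict: "clock": time; "joints": joint angles; "qd": joint speeds; "effort": joint torques, N m; "eef_pos": TCP position; "eef_rot": TCP orientation; "wrist_force": force on the tool from outside, world axes, zero at the start; "moment": the same for the moment, N m; "finger_gap": finger opening in mm; "finger_force": force on a finger pad.
Only numpy, scipy, OpenCV 4.12 (cv2) and the standard library are available. Lean on these libraries where they do the work, as an engineer would, in place of code of your own. Each camera call takes 0.05 s, during which the arm holds its last target. There are 200 camera calls.

## Working session

There is one attempt and no reset: what is moved stays moved. The work goes in short steps, Python scripts to look and compute and a shell command to move; the robot and the scene stay as the last step left them, time stands still between calls to the robot, and variables do not carry over. Pictures are saved under pics/ and viewed, at most 14 in all, crops included, and the job is handed in when it is done.

```bash
mkdir -p pics
python3 - <<'E'
from cell import manip
import cv2
print(manip.read_state(), manip.tip_reach)
for n in ("scene","top"):
    cv2.imwrite(f"pics/{n}0.png", manip.camera(n)[:,:,::-1]); print(manip.camera_params(n))
E
```

```text
{'clock': 0.0, 'joints': array([-1.21360338e+00,  3.00454781e-01,  1.52154101e+00, -1.46388029e-05,
        1.32074739e+00, -6.66163497e-02]), 'qd': array([ 8.44342320e-04,  1.49607942e-03,  2.16245272e-04,  5.20622681e-04,
        4.09977695e-05, -1.48152853e-03]), 'effort': array([ 2.29265161e-04, -5.31799507e+01, -3.52732408e+01,  7.08829612e-02,
        2.43914605e-02, -1.20249942e-04]), 'eef_pos': array([ 226.08028293, -501.11918602,  218.91223553]), 'eef_rot': array([-3.14044373e+00, -6.24395597e-05,  4.23812887e-01]), 'wrist_force': array([-0.82897821,  0.00150976,  1.18323556]), 'moment': array([0.04103863, 0.05313794, 0.00569367]), 'finger_force': 0.0, 'finger_gap': 93.99021332910496} 14.0
{'fovy': 55.304132601371535, 'cx': 321.91058401975295, 'cy': 242.80478903493258, 'k1': -0.007650888791145159, 'origin': array([ 960.09159483, -402.90161607,  751.35951521]), 'attitude': array([-2.43144773e+00,  1.81087385e-03,  7.93823798e-01])}
{'fovy': 55.81672870008287, 'cx': 321.4609218698324, 'cy': 236.8912825155033, 'k1': 0.03561793217260378, 'origin': array([ 428.01146687,  -11.78095719, 1066.91614864]), 'attitude': array([-3.05565709e+00,  9.05671043e-04, -1.55024609e+00])}
```

View pics/top0.png

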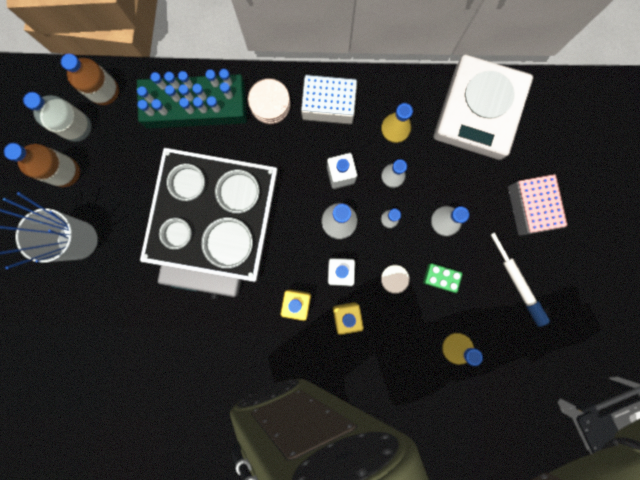

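View pics/scene0.png

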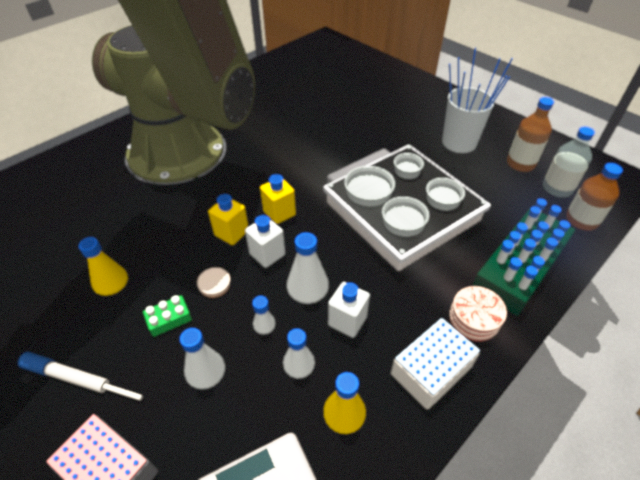

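The top view shows four milky white conical flasks:
- flask_1 at about (391,218)
- flask_2 at (394,173)
- flask_3 at (449,219)
- flask_4 at (340,218)

The yellow flasks at (397,125) and (460,349) are look-alikes. The squares are at (342,170) and (341,271). Holders, smallest to largest, are at (175,234), (186,182), (237,191) and (227,243).

I'll check this in an enlarged crop and measure the caps.

```bash
cat > h.py <<'E'
import numpy as np, cv2
from scipy.spatial.transform import Rotation as R
from cell import manip
def proj(n,P,p=None):
    p=p or manip.camera_params(n); f=240/np.tan(np.radians(p['fovy']/2))
    c=R.from_euler('xyz',p['attitude']).inv().apply(np.atleast_2d(P)-p['origin'])
    s=c[:,:2]/c[:,2:]; s=s*(1+p['k1']*(s**2).sum(1,keepdims=True)); return s*f+[p['cx'],p['cy']]
def back(n,uv,z,p=None):
    p=p or manip.camera_params(n); f=240/np.tan(np.radians(p['fovy']/2))
    d=(np.atleast_2d(uv)-[p['cx'],p['cy']])/f; s=d.copy()
    for _ in range(10): s=d/(1+p['k1']*(s**2).sum(1,keepdims=True))
    w=R.from_euler('xyz',p['attitude']).apply(np.c_[s,np.ones(len(s))])
    return p['origin']+w*((z-p['origin'][2])/w[:,2])[:,None]
def blobs(img,lo=(105,120,60),hi=(125,255,255)):
    m=cv2.inRange(cv2.cvtColor(img,cv2.COLOR_BGR2HSV),np.array(lo),np.array(hi))
    n,l,s,c=cv2.connectedComponentsWithStats(m); return [(c[i],s[i]) for i in range(1,n) if s[i][4]>40]
H=[78,98,118,140]
E
python3 - <<'E'
from h import *
T=cv2.imread("pics/top0.png");S=cv2.imread("pics/scene0.png")
tb=blobs(T);sb=blobs(S)
def near(b,uv): return min(b,key=lambda q:np.hypot(*(q[0]-uv)))
for i,(a,b) in enumerate(zip([(393,215),(400,166),(460,215),(341,212)],[(261,304),(297,339),(192,340),(306,243)])):
    A,B=near(tb,a),near(sb,b)
    print(i+1,A[0],A[1][2:],back("top",A[0],H[i]-11)[0].round(1),B[0],B[1][2:],back("scene",B[0],H[i]-11)[0].round(1))
for uv in [(343,165),(342,271)]:
    A=near(tb,uv); print('sq',A[0],back("top",A[0],93)[0].round(1))
# holders: rough
print(back("top",[(175,234),(186,182),(237,191),(227,243)],84).round(1))
c=cv2.resize(T[140:290,135:290],None,fx=4.5,fy=3.9,interpolation=cv2.INTER_CUBIC)
cv2.imwrite("pics/h.png",cv2.resize(T[142:288,138:284],(584,584),interpolation=cv2.INTER_CUBIC))
cv2.imwrite("pics/f.png",cv2.resize(T[140:290,310:480],None,fx=4,fy=4,interpolation=cv2.INTER_CUBIC))
E
```

```text
1 [394.47142857 214.15714286] [ 14  13 140] [ 568.1 -170.3   67. ] [259.92198582 303.4929078 ] [ 18  20 282] [ 563.6 -168.7   67. ]
2 [399.5989011  165.86813187] [ 15  15 182] [ 672.4 -177.5   87. ] [296.2565445  337.76439791] [ 21  23 382] [ 667.7 -175.5   87. ]
3 [460.544 214.336] [ 18  18 250] [ 564.9 -304.1  107. ] [190.93885602 338.83629191] [ 27  25 507] [ 561.6 -301.8  107. ]
4 [341.60144928 212.50724638] [ 18  20 276] [560.7 -50.2 129. ] [305.42647059 242.50630252] [ 25  24 476] [556.5 -49.1 129. ]
sq [342.32520325 164.98373984] [670.5 -51.5  93. ]
sq [341.6036036  271.28828829] [438.8 -53.8  93. ]
[[512.4 308.9  84. ]
 [627.3 290.3  84. ]
 [609.9 178.1  84. ]
 [495.1 195.7  84. ]]
```

View pics/h.png

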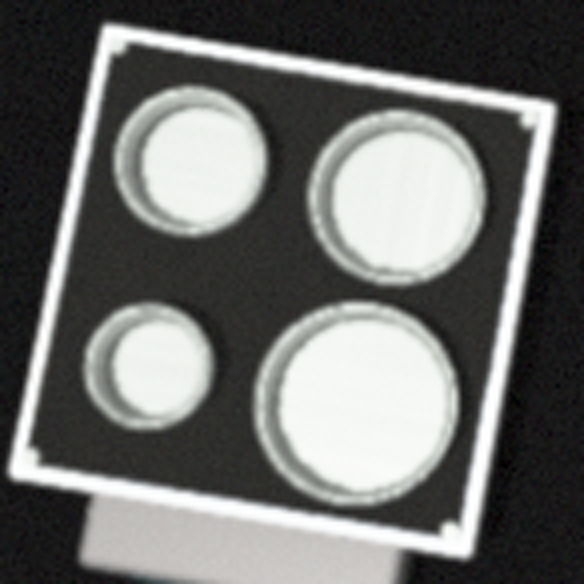

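View pics/f.png

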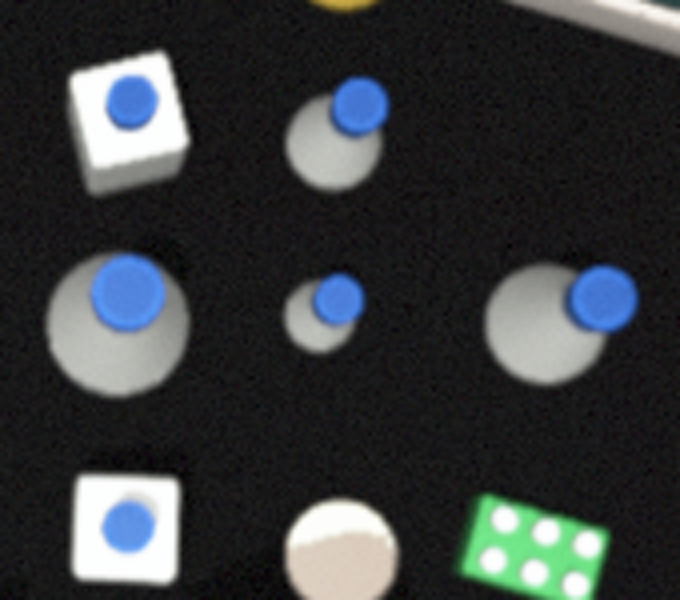

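The crops confirm the order by size: in the flask crop, flask_1 cap (339,300), flask_2 (360,106), flask_3 (604,299), flask_4 (128,292), with no yellow among them. Rim centres in the holder crop: h1 (148,366), h2 (191,161), h3 (396,198), h4 (356,403). 

I'll move above flask_1 with yaw 90°, then check the holders in the scene view and the flasks in the wrist view.

```bash
python3 -m creep '[[0.4,[44.6,-16.3,0],-13.14],[0.4,[44.6,-16.3,0],-13.14],[0.4,[44.6,-16.3,0],-13.14],[0.4,[44.6,-16.3,0],-13.14],[0.4,[44.6,-16.3,0],-13.14],[0.4,[44.6,-16.3,0],-13.14],[0.4,[44.6,-16.3,0],-13.14],[0.4,[44.6,-16.3,0],-13.14],[0.4,[44.6,-16.3,0],-13.14],[0.4,[44.6,-16.3,0],-13.14],[0.4,[44.6,-16.3,0],-13.14],[0.4,[44.6,-16.3,0],-13.14]]' 15
python3 - <<'E'
from h import *
uv=np.array([(148.5,366),(191,161),(396.5,198),(356.5,403.5)])/4+[137.625,141.625]
P=back("top",uv,84); print(P.round(1)); 
for i,j in((0,1),(1,2),(2,3),(3,0)): print(np.linalg.norm(P[i]-P[j]).round(1))
print(proj("scene",P).round(1))
p=manip.camera_params("wrist"); print(p)
W=manip.camera("wrist")[:,:,::-1]; cv2.imwrite("pics/w0.png",W)
for c,s in blobs(W): print(c,s)
S=cv2.imread("pics/scene0.png"); cv2.imwrite("pics/hs.png",cv2.resize(S[140:270,315:495],None,fx=4,fy=4,interpolation=cv2.INTER_CUBIC))
E
```

```text
clock: 1.3
eef_pos: [565.4, -169.3, 218.9]
eef_rot: [-3.141, -0.0, 1.571]
wrist_force: [0.1, -0.3, 0.2]
finger_gap: 65.8
finger_force: 0.0
[[514.3 309.5  84. ]
 [627.6 291.7  84. ]
 [609.6 178.7  84. ]
 [496.2 196.3  84. ]]
114.7
114.4
114.7
114.7
[[408.6 161.3]
 [445.2 189.3]
 [405.3 211.5]
 [369.4 181. ]]
{'fovy': 64.83613465375332, 'cx': 317.12928686654055, 'cy': 238.80493783965534, 'k1': -0.08187711697120945, 'origin': array([564.4343796 , -96.08935087, 384.62740427]), 'attitude': array([ 2.88517675e+00,  1.55253720e-03, -9.18064938e-05])}
[615.    9.5] [611   6   9   8  60]
[630.13793103  12.9137931 ] [626   9   9   9  58]
[612.79245283  26.64150943] [609  23   9   8  53]
[627.98245614  29.70175439] [624  26   9   8  57]
[308.06906077  73.64364641] [275  32  61  68 362]
[314.63636364  45.11363636] [309  41  14   9  44]
[610.1875      43.47916667] [606  40   9   8  48]
[625.49019608  46.43137255] [621  43   9   8  51]
[324.65116279  60.18604651] [320  56   9  10  43]
[622.73913043  63.2826087 ] [619  60   9   8  46]
[445.50137741  87.48209366] [436  63  41  40 363]
[463.6325   79.23125] [448  63  32  33 800]
[157.96713615  90.26760563] [134  67  34  40 426]
[138.57866667  84.06      ] [124  69  31  32 750]
[ 22.67933033 114.37025113] [   0   95   48   38 1553]
[317.06763285 229.62439614] [302 213  31  34 828]
[443.67098446 244.02417962] [ 424  224   42   40 1158]
[590.17022613 255.64321608] [ 565  233   54   47 1592]
[314.68269231 407.35096154] [298 404  34  10 208]
```

View pics/hs.png

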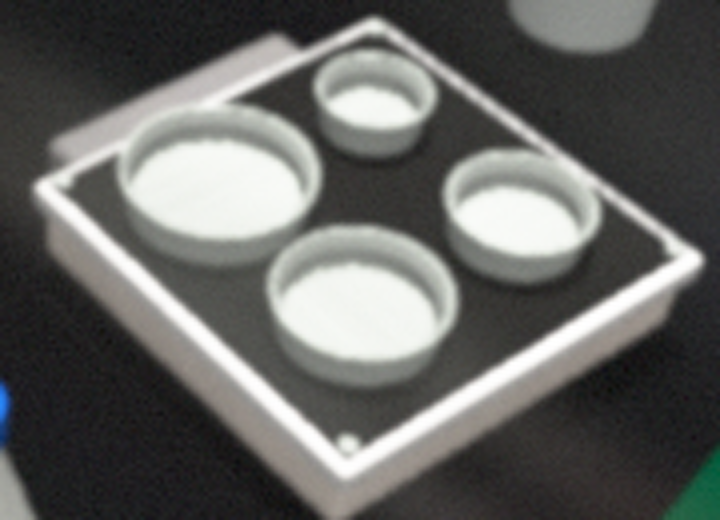

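View pics/w0.png

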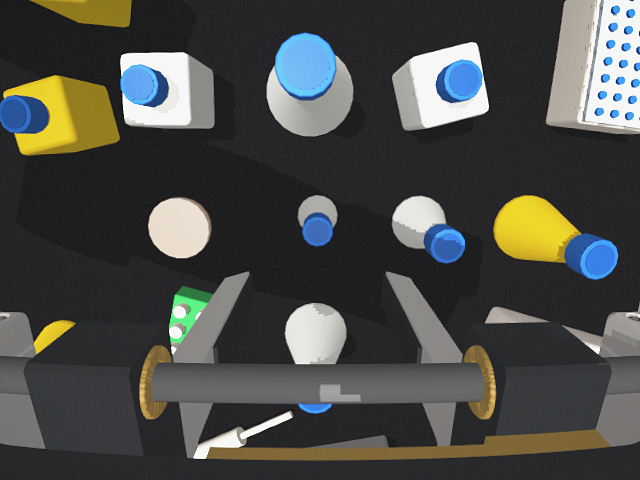

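The scene rims (408.7, 445.4, 405.5, 370.0 in columns) agree with the top-based holders. The wrist view shows flask_1's cap at (317,230), flask_2's at (444,244) and flask_4's at (305,65), with yellow look-alikes at (600,257) and (20,114). Next I'll compare the three cameras on the caps.

Run:
```python
from h import *
print(manip.camera_params("wrist")['origin'])
print(back("wrist",[(317.07,229.6)],67),back("wrist",[(444.5,243.5)],87), back("wrist",[(305,68)],129))
P=[[568.1,-170.3,67],[672.4,-177.5,87],[564.9,-304.1,107],[560.7,-50.2,129]]
print(proj("scene",P).round(1)) 
# rim mask in scene vs predicted rim ellipses
T=cv2.imread("pics/scene0.png")
C=np.array([[514.3,309.5],[627.6,291.7],[609.6,178.7],[496.2,196.3]])
t=np.linspace(0,2*np.pi,60)
big=cv2.resize(T[140:270,315:495],None,fx=4,fy=4,interpolation=cv2.INTER_CUBIC)
for c,d in zip(C,(67,81,95,109)):
    q=proj("scene",np.c_[c[0]+d/2*np.cos(t),c[1]+d/2*np.sin(t),84+0*t])
    q=((q-[315,140]+.5)*4-.5); print(q.min(0).round(),q.max(0).round())
    cv2.polylines(big,[q.astype(int)],True,(0,0,255),1)
cv2.imwrite("pics/hs2.png",big)
```

```text
[564.16288536 -96.66783125 384.85899367]
[[ 563.62651395 -171.82234562   67.        ]] [[ 668.77371927 -178.89670158   87.        ]] [[556.190423   -51.52753736 129.        ]]
[[260.8 305.6]
 [297.3 340.4]
 [190.9 341.1]
 [306.6 244.1]]
[316.  50.] [435. 125.]
[446. 148.] [600. 252.]
[269. 223.] [457. 356.]
[119. 100.] [320. 235.]
```

View pics/hs2.png

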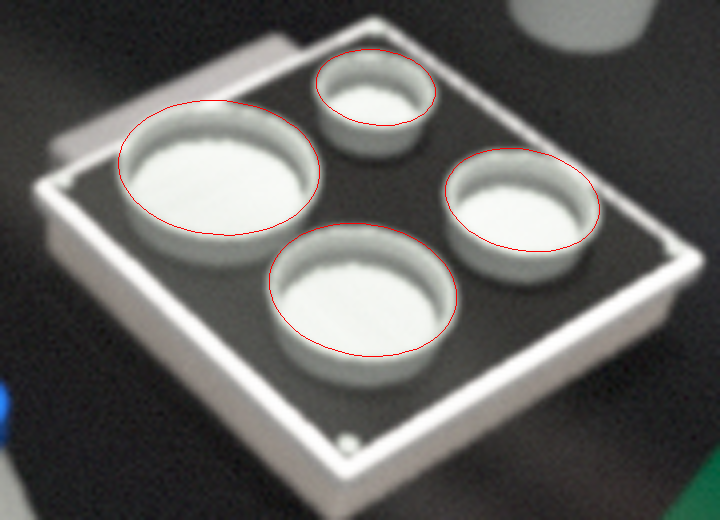

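The projected rims overlay the real ones within about half a pixel, so the holders are good. Caps, averaged over cameras:

| Flask | x | y |
|---|---|---|
| flask_1 | 565 | -170.5 |
| flask_2 | 669 | -177.5 |
| flask_3 | 562.5 | -303 |
| flask_4 | 557.5 | -50.5 |

I'll grasp flask_1 first.

```bash
python3 -m creep '[[0.4,[-0.1,0,4],0],[0.4,[-0.1,0,8],0],[0.4,[-0.1,0,11],0],[0.4,[-0.1,0,13.5],0],[0.4,[-0.1,0,15],0],[0.4,[-0.1,0,15.7],0],[0.4,[-0.1,0,15.7],0],[0.4,[-0.1,0,15.7],0],[-1,[-0.1,0,15.7],0],[-1,[-0.1,0,15.7],0],[-1,[-0.1,0,15.7],0],[-1,[-0.1,0,15.7],0]]' 15
python3 -m creep '[[-1,[0,0,0],0],[-1,[0,0,0],0],[-1,[0,0,0],0],[-1,[0,0,0],0],[-1,[0,0,-0.5],0],[-1,[0,0,-1],0]]'
```

```text
clock: 2.55
eef_pos: [565.8, -170.4, 62.7]
eef_rot: [3.141, 0.0, 1.571]
wrist_force: [0.1, 0.5, -0.4]
finger_gap: 37.0
finger_force: 0.0
clock: 3.15
eef_pos: [565.7, -170.3, 72.8]
eef_rot: [-3.141, -0.0, 1.57]
wrist_force: [1.2, -0.1, -0.8]
finger_gap: 25.9
finger_force: 15.0
```

```bash
python3 -m creep '[[-1,[0,0,-3],0],[-1,[0,0,-6],0],[-1,[0,0,-9],0],[-1,[0,0,-12],0],[-1,[0,0,-14],0],[-1,[1,0,-14.5],0],[-1,[4,-0.4,-14.5],0],[-1,[8,-0.8,-14.5],0],[-1,[12,-1.2,-14.5],0],[-1,[16,-1.7,-14.5],0],[-1,[20,-2.1,-14.5],0],[-1,[24,-2.6,-14.5],0]]'
python3 -m creep '[[-1,[4,-0.4,0],0],[-1,[8,-0.9,0],0],[-1,[12,-1.3,0],0],[-1,[16,-1.7,0],0],[-1,[20,-2.1,0],0],[-1,[22.5,-2.4,0],0],[-1,[24,-2.55,0],0],[-1,[24,-2.55,0],0],[-1,[24,-2.55,0],0],[-1,[24,-2.55,0],0]]'
python3 - <<'E'
from h import *
p=manip.camera_params("wrist");W=manip.camera("wrist")[:,:,::-1]; cv2.imwrite("pics/w1.png",W)
for uv in blobs(W): print(uv)
print(proj("wrist",[[514.3,309.5,84]],p), manip.read_state()['eef_pos'])
E
```

```text
clock: 4.35
eef_pos: [538.8, 71.8, 216.7]
eef_rot: [-3.141, -0.0, 1.571]
wrist_force: [0.7, 0.2, -0.1]
finger_gap: 25.9
finger_force: 15.0
clock: 5.35
eef_pos: [514.6, 308.5, 217.4]
eef_rot: [-3.141, 0.0, 1.569]
wrist_force: [0.5, -0.6, 0.3]
finger_gap: 25.9
finger_force: 15.0
(array([636.57142857, 246.7244898 ]), array([633, 237,   7,  19,  98], dtype=int32))
(array([634.71122995, 278.40106952]), array([629, 268,  11,  22, 187], dtype=int32))
(array([317.17713568, 304.71136935]), array([ 288,  271,   59,   68, 3184], dtype=int32))
(array([632.25294118, 305.73529412]), array([624, 299,  16,  13, 170], dtype=int32))
[[318.36028253 231.36148664]] [514.6541747  308.53096544 217.49121145]
```

View pics/w1.png

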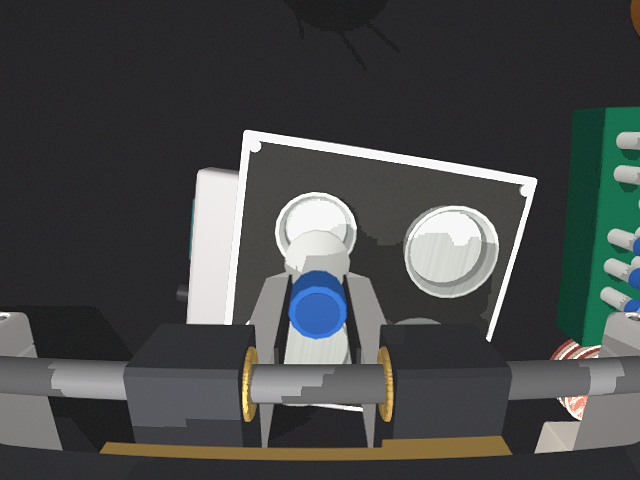

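flask_1 is centred over holder_1: the rim is at (316,230) against (318,231) predicted. I'll lower it and feel for contact.

```bash
python3 -m creep '[[-1,[0.1,0,2],0],[-1,[0.1,0,4],0],[-1,[0.1,0,6],0],[-1,[0.1,0,7.2],0],[-1,[0.1,0,8],0],[-1,[0.1,0,8.4],0],[-1,[0.1,0,8.7],0],[-1,[0.1,0,8.8],0],[-1,[0.1,0,8.8],0],[-1,[0.1,0,8.8],0]]'
python3 -m creep '[[-1,[0,0,0.1],0],[-1,[0,0,0.15],0],[-1,[0,0,0.2],0],[-1,[0,0,0.2],0],[-1,[0,0,0.2],0]]'
```

```text
clock: 6.4
eef_pos: [514.5, 310.8, 129.9]
eef_rot: [3.141, -0.0, 1.571]
wrist_force: [0.2, 0.2, 0.1]
finger_gap: 25.8
finger_force: 15.0
clock: 6.9
eef_pos: [514.3, 310.7, 127.4]
eef_rot: [-3.142, 0.0, 1.571]
wrist_force: [0.0, -0.5, -0.6]
finger_gap: 25.6
finger_force: 15.0
```

```bash
python3 -m creep '[[-1,[0,0,0.05],0],[-1,[0,0,0.1],0],[-1,[0,0,0.1],0],[-1,[0,0,0.1],0]]'
```

```text
clock: 7.3
eef_pos: [514.4, 310.6, 126.5]
eef_rot: [3.142, -0.0, 1.57]
wrist_force: [1.4, -0.8, -0.1]
finger_gap: 25.9
finger_force: 15.0
```

```bash
python3 -m creep '[[-1,[0,0,0.05],0],[-1,[0,0,0.1],0],[-1,[0,0,0.1],0],[-1,[0,0,0.1],0]]'
```

```text
clock: 7.7
eef_pos: [514.5, 310.9, 126.4]
eef_rot: [3.141, -0.001, 1.571]
wrist_force: [-2.2, -2.0, 7.9]
finger_gap: 25.6
finger_force: 15.0
```

Contact is at the expected height (bottom at z≈64). I'll release, rise and go to flask_2.

```bash
python3 -m creep '[[-1,[0,0,-0.05],0],[-0.2,[0,0,-0.05],0],[0.1,[0,0,-0.05],0],[0.4,[0,0,-0.05],0],[0.4,[0,0,-0.05],0],[0.4,[0,0,-0.05],0],[0.4,[0,0,-0.05],0],[0.4,[0,0,-1],0],[0.4,[0,0,-3],0],[0.4,[0,0,-6],0],[0.4,[0,0,-9],0],[0.4,[0,0,-10],0]]'
python3 -m creep '[[0.4,[-48.8,15.45,0],0],[0.4,[-48.8,15.45,0],0],[0.4,[-48.8,15.45,0],0],[0.4,[-48.8,15.45,0],0],[0.4,[-48.8,15.45,0],0],[0.4,[-48.8,15.45,0],0],[0.4,[-48.8,15.45,0],0],[0.4,[-48.8,15.45,0],0],[0.4,[-48.8,15.45,0],0],[0.4,[-48.8,15.45,0],0],[0.4,[-48.8,15.45,0],0],[0.4,[-48.8,15.45,0],0]]'
python3 - <<'E'
from h import *
p=manip.camera_params("wrist");W=manip.camera("wrist")[:,:,::-1]
b=[c for c,s in blobs(W) if s[4]>400]
for c in b: print(c,back("wrist",c,87,p)[0].round(1),back("wrist",c,129,p)[0].round(1))
T=manip.camera("top")[:,:,::-1];cv2.imwrite("pics/t1.png",T[130:300,120:480])
for c,s in blobs(T):
    if abs(c-[180,230]).max()<30: print(c,back("top",c,131).round(1))
E
```

```text
clock: 8.9
eef_pos: [515.1, 311.1, 229.3]
eef_rot: [3.137, -0.002, 1.571]
wrist_force: [0.3, -0.5, -0.2]
finger_gap: 65.6
finger_force: 0.0
clock: 10.1
eef_pos: [668.5, -178.9, 224.1]
eef_rot: [-3.14, -0.001, 1.568]
wrist_force: [-0.5, 0.6, 0.4]
finger_gap: 66.0
finger_force: 0.0
[146.32100204  56.16370521] [537.2 -40.8  87. ] [555.3 -49.8 129. ]
[317.34340457  65.30508475] [667.5 -50.3  87. ] [667.6 -58.  129. ]
[22.04447351 80.8587312 ] [430.7 -53.5  87. ] [463.5 -60.7 129. ]
[318.05415162 230.4133574 ] [ 667.7 -177.9   87. ] [ 667.7 -167.9  129. ]
[467.51675185 241.91993186] [ 793.4 -188.1   87. ] [ 775.9 -176.7  129. ]
[164.68918919 230.2027027 ] [[515.8 315.1 131. ]]
```

flask_1 stands in holder_1 (its cap is seen at about 516,315). Next I'll grasp flask_2 at (669,-178), TCP z 82.

```bash
python3 -m creep '[[0.4,[0.1,0,4],0],[0.4,[0.1,0,8],0],[0.4,[0.1,0,11],0],[0.4,[0.1,0,13],0],[0.4,[0.1,0,14],0],[0.4,[0.1,0,14.2],0],[0.4,[0.1,0,14.2],0],[0.4,[0.1,0,14.2],0],[-1,[0.1,0,14.2],0],[-1,[0.1,0,14.2],0],[-1,[0.1,0,14.2],0],[-1,[0.1,0,14.2],0]]' 15
python3 -m creep '[[-1,[0,0,0],0],[-1,[0,0,0],0],[-1,[0,0,0],0],[-1,[0,0,0],0],[-1,[0,0,0],0]]'
```

```text
clock: 11.4
eef_pos: [668.7, -176.4, 83.6]
eef_rot: [3.141, 0.0, 1.57]
wrist_force: [0.4, 0.4, 0.3]
finger_gap: 37.0
finger_force: 0.0
clock: 11.9
eef_pos: [668.7, -176.4, 83.5]
eef_rot: [-3.142, 0.0, 1.571]
wrist_force: [-0.5, -0.5, 0.5]
finger_gap: 28.8
finger_force: 15.0
```

```bash
python3 -m creep '[[-1,[0,0,-1],0],[-1,[0,0,-4],0],[-1,[0,0,-7],0],[-1,[0,0,-10],0],[-1,[0,0,-13],0],[-1,[0,0,-14.5],0],[-1,[1.5,-0.1,-15],0],[-1,[5,-0.4,-15],0],[-1,[9,-0.8,-15],0],[-1,[13,-1.2,-15],0],[-1,[17,-1.5,-15],0],[-1,[21,-1.9,-15],0]]'
python3 -m creep '[[-1,[4,-0.3,0],0],[-1,[8,-0.7,0],0],[-1,[12,-1,0],0],[-1,[16,-1.4,0],0],[-1,[20,-1.7,0],0],[-1,[23,-2,0],0],[-1,[25,-2.15,0],0],[-1,[25.8,-2.2,0],0],[-1,[25.8,-2.2,0],0],[-1,[25.8,-2.2,0],0],[-1,[25.8,-2.2,0],0]]'
```

```text
clock: 13.1
eef_pos: [648.7, 36.2, 231.9]
eef_rot: [-3.139, -0.0, 1.571]
wrist_force: [-0.2, -0.8, -0.5]
finger_gap: 28.7
finger_force: 15.0
clock: 14.2
eef_pos: [628.2, 290.3, 233.5]
eef_rot: [3.142, 0.0, 1.569]
wrist_force: [-0.0, -0.2, -0.1]
finger_gap: 28.8
finger_force: 15.0
```

```bash
python3 -m creep '[[-1,[0.1,0,2],0],[-1,[0.1,0,4],0],[-1,[0.1,0,6],0],[-1,[0.1,0,7.2],0],[-1,[0.1,0,8],0],[-1,[0.1,0,8.3],0],[-1,[0.1,0,8.4],0],[-1,[0.1,0,8.4],0],[-1,[0.1,0,8.4],0]]'
python3 -m creep '[[-1,[0,0,0.05],0],[-1,[0,0,0.1],0],[-1,[0,0,0.15],0],[-1,[0,0,0.15],0],[-1,[0,0,0.15],0]]'
```

```text
clock: 15.1
eef_pos: [628.0, 292.7, 150.2]
eef_rot: [3.141, -0.0, 1.571]
wrist_force: [-0.0, 0.3, 0.1]
finger_gap: 28.6
finger_force: 15.0
clock: 15.6
eef_pos: [627.8, 292.6, 147.9]
eef_rot: [-3.142, 0.0, 1.57]
wrist_force: [-0.5, -0.3, -1.3]
finger_gap: 28.5
finger_force: 15.0
```

```bash
python3 -m creep '[[-1,[0,0,0.05],0],[-1,[0,0,0.1],0],[-1,[0,0,0.1],0],[-1,[0,0,0.1],0]]'
```

```text
clock: 16.0
eef_pos: [628.0, 292.7, 147.4]
eef_rot: [3.141, -0.0, 1.57]
wrist_force: [-0.0, -0.2, 3.6]
finger_gap: 28.7
finger_force: 15.0
```

Contact is at the expected height. I'll release and go to flask_3.

```bash
python3 -m creep '[[-1,[0,0,0],0],[-0.2,[0,0,0],0],[0.1,[0,0,0],0],[0.4,[0,0,0],0],[0.4,[0,0,0],0],[0.4,[0,0,0],0],[0.4,[0,0,0],0],[0.4,[0,0,-1],0],[0.4,[0,0,-3],0],[0.4,[0,0,-6],0],[0.4,[0,0,-9],0],[0.4,[0,0,-9],0]]'
python3 -m creep '[[0.4,[-50,-5.5,0],0],[0.4,[-50,-5.5,0],0],[0.4,[-50,-5.5,0],0],[0.4,[-50,-5.5,0],0],[0.4,[-50,-5.5,0],0],[0.4,[-50,-5.5,0],0],[0.4,[-50,-5.5,0],0],[0.4,[-50,-5.5,0],0],[0.4,[-50,-5.5,0],0],[0.4,[-50,-5.5,0],0],[0.4,[-50,-5.5,0],0],[0.4,[-50,-5.5,0],0]]'
python3 -m creep '[[0.4,[-9.5,-1.0,0],0],[0.4,[-9.5,-1.0,0],0],[0.4,[-9.5,-1.0,0],0],[0.4,[-9.5,-1.0,0],0],[0.4,[-9.5,-1.0,0],0]]'
python3 - <<'E'
from h import *
p=manip.camera_params("wrist");W=manip.camera("wrist")[:,:,::-1]
for c,s in blobs(W):
  if s[4]>400: print(c,back("wrist",c,107,p)[0].round(1))
T=manip.camera("top")[:,:,::-1];cv2.imwrite("pics/t2.png",cv2.resize(T[130:300,120:480],None,fx=2,fy=2))
for c,s in blobs(T):
    if 150<c[0]<250 and 140<c[1]<260: print(c,back("top",c,131).round(1),back("top",c,151).round(1))
E
```

```text
clock: 17.2
eef_pos: [628.9, 293.1, 242.9]
eef_rot: [3.134, -0.003, 1.571]
wrist_force: [-0.4, -0.5, 0.1]
finger_gap: 65.7
finger_force: 0.0
clock: 18.4
eef_pos: [572.3, -208.3, 236.8]
eef_rot: [-3.141, -0.0, 1.568]
wrist_force: [0.3, -0.6, 0.2]
finger_gap: 65.7
finger_force: 0.0
clock: 18.9
eef_pos: [563.2, -300.5, 237.1]
eef_rot: [3.142, -0.0, 1.572]
wrist_force: [0.4, -0.5, 0.4]
finger_gap: 65.7
finger_force: 0.0
[602.95707943  87.17661569] [ 785.  -182.2  107. ]
[317.13832659 237.12820513] [ 562.  -303.4  107. ]
[173.56020942 173.42931937] [[635.4 302.5 131. ]] [[630.9 295.7 151. ]]
[164.67785235 230.24161074] [[515.8 315.1 131. ]] [[513.9 308.1 151. ]]
```

View pics/t2.png

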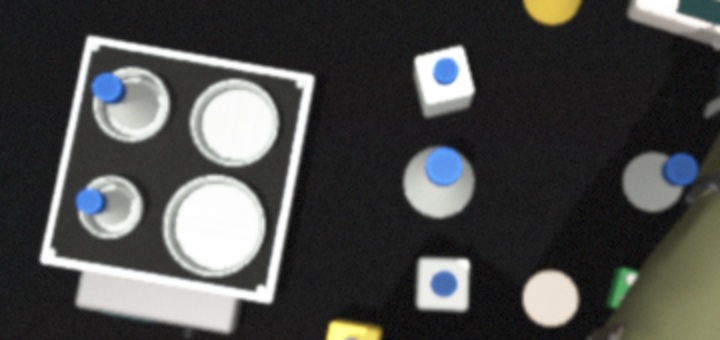

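Both flasks stand in their rings (caps at crop (90,201) and (108,87)). Next I'll grasp flask_3 at (562.5,-303), TCP z 102.

```bash
python3 -m creep '[[0.4,[-0.2,0,4],0],[0.4,[-0.2,0,8],0],[0.4,[-0.2,0,11],0],[0.4,[-0.2,0,12.5],0],[0.4,[-0.2,0,13.3],0],[0.4,[-0.2,0,13.5],0],[0.4,[-0.2,0,13.5],0],[0.4,[-0.2,0,13.5],0],[-1,[-0.2,0,13.5],0],[-1,[-0.2,0,13.5],0],[-1,[-0.2,0,13.5],0],[-1,[-0.2,0,13.5],0]]' 18
python3 -m creep '[[-1,[0,0,0],0],[-1,[0,0,0],0],[-1,[0,0,0],0],[-1,[0,0,0],0],[-1,[0,0,0],0]]'
```

```text
clock: 20.2
eef_pos: [562.7, -304.4, 102.1]
eef_rot: [3.141, 0.0, 1.57]
wrist_force: [0.3, -0.6, 0.5]
finger_gap: 37.3
finger_force: 0.0
clock: 20.7
eef_pos: [562.7, -304.4, 102.0]
eef_rot: [3.141, 0.0, 1.57]
wrist_force: [0.1, 0.5, 1.0]
finger_gap: 32.8
finger_force: 18.0
```

```bash
python3 -m creep '[[-1,[0,0,-1],0],[-1,[0,0,-4],0],[-1,[0,0,-7],0],[-1,[0,0,-10],0],[-1,[0,0,-13],0],[-1,[0,0,-15],0],[-1,[1.5,0.1,-15.5],0],[-1,[5,0.5,-15.5],0],[-1,[9,0.9,-15.5],0],[-1,[13,1.3,-15.5],0],[-1,[17,1.6,-15.5],0],[-1,[21,2,-15.5],0]]'
python3 -m creep '[[-1,[4,0.4,0],0],[-1,[8,0.8,0],0],[-1,[12,1.2,0],0],[-1,[16,1.6,0],0],[-1,[20,2,0],0],[-1,[23,2.3,0],0],[-1,[25,2.5,0],0],[-1,[26.6,2.7,0],0],[-1,[27.2,2.7,0],0],[-1,[27.2,2.7,0],0],[-1,[27.2,2.7,0],0],[-1,[27.2,2.7,0],0]]'
```

```text
clock: 21.9
eef_pos: [582.0, -91.7, 256.2]
eef_rot: [-3.14, -0.0, 1.571]
wrist_force: [-0.2, -1.1, -0.7]
finger_gap: 32.6
finger_force: 18.0
clock: 23.1
eef_pos: [609.8, 176.7, 257.0]
eef_rot: [3.142, 0.0, 1.569]
wrist_force: [-0.3, 0.7, -1.4]
finger_gap: 32.8
finger_force: 18.0
```

```bash
python3 -m creep '[[-1,[0.1,0,2],0],[-1,[0.1,0,4],0],[-1,[0.1,0,6],0],[-1,[0.1,0,7.5],0],[-1,[0.1,0,8.4],0],[-1,[0.1,0,8.8],0],[-1,[0.1,0,8.9],0],[-1,[0.1,0,8.9],0],[-1,[0.1,0,8.9],0]]'
python3 -m creep '[[-1,[0,0,0.05],0],[-1,[0,0,0.1],0],[-1,[0,0,0.1],0],[-1,[0,0,0.1],0]]'
```

```text
clock: 24.0
eef_pos: [610.1, 178.7, 168.7]
eef_rot: [3.14, -0.0, 1.571]
wrist_force: [-0.0, 0.2, -0.7]
finger_gap: 32.7
finger_force: 18.0
clock: 24.4
eef_pos: [609.8, 178.6, 167.0]
eef_rot: [-3.142, 0.0, 1.57]
wrist_force: [0.7, -0.7, -1.3]
finger_gap: 32.6
finger_force: 18.0
```

```bash
python3 -m creep '[[-1,[0,0,0.05],0],[-1,[0,0,0.1],0],[-1,[0,0,0.1],0],[-1,[0,0,0.1],0]]'
```

```text
clock: 24.8
eef_pos: [609.8, 178.6, 166.0]
eef_rot: [3.142, 0.0, 1.57]
wrist_force: [1.1, 0.8, 0.1]
finger_gap: 32.6
finger_force: 18.0
```

```bash
python3 -m creep '[[-1,[0,0,0.05],0],[-1,[0,0,0.05],0],[-1,[0,0,0.05],0]]'
```

```text
clock: 25.1
eef_pos: [610.0, 178.7, 165.9]
eef_rot: [3.141, -0.0, 1.57]
wrist_force: [0.5, -0.4, 5.1]
finger_gap: 32.6
finger_force: 18.0
```

Contact. I'll release and go to flask_4.

```bash
python3 -m creep '[[-1,[0,0,0],0],[-0.2,[0,0,0],0],[0.1,[0,0,0],0],[0.4,[0,0,0],0],[0.4,[0,0,0],0],[0.4,[0,0,0],0],[0.4,[0,0,0],0],[0.4,[0,0,-1],0],[0.4,[0,0,-3],0],[0.4,[0,0,-6],0],[0.4,[0,0,-8],0],[0.4,[0,0,-8],0]]'
python3 -m creep '[[0.4,[-22.9,-5.25,0],0],[0.4,[-22.9,-5.25,0],0],[0.4,[-22.9,-5.25,0],0],[0.4,[-22.9,-5.25,0],0],[0.4,[-22.9,-5.25,0],0],[0.4,[-22.9,-5.25,0],0],[0.4,[-22.9,-5.25,0],0],[0.4,[-22.9,-5.25,0],0],[0.4,[-22.9,-5.25,0],0]]'
python3 - <<'E'
from h import *
p=manip.camera_params("wrist");W=manip.camera("wrist")[:,:,::-1]
for c,s in blobs(W):
  if s[4]>400: print(c,back("wrist",c,129,p)[0].round(1))
E
```

```text
clock: 26.3
eef_pos: [610.7, 178.9, 249.4]
eef_rot: [3.136, -0.001, 1.571]
wrist_force: [0.4, 0.7, 1.0]
finger_gap: 65.6
finger_force: 0.0
clock: 27.2
eef_pos: [557.4, -49.3, 245.2]
eef_rot: [-3.141, -0.0, 1.572]
wrist_force: [0.2, 0.3, -0.7]
finger_gap: 65.6
finger_force: 0.0
[ 83.46987033 119.38291381] [382.6  41.5 129. ]
[317.89687796 241.62488174] [556.6 -52.2 129. ]
[445.63741562 231.96142719] [655.6 -44.4 129. ]
[179.46788111 234.43336529] [449.  -46.6 129. ]
[ 72.59530262 252.48690154] [358.1 -61.6 129. ]
```

```bash
python3 -m creep '[[0.4,[-0.2,0,4],0],[0.4,[-0.2,0,7],0],[0.4,[-0.2,0,10],0],[0.4,[-0.2,0,11.5],0],[0.4,[-0.2,0,12.0],0],[0.4,[-0.2,0,12.1],0],[0.4,[-0.2,0,12.1],0],[0.4,[-0.2,0,12.1],0],[-1,[-0.2,0,12.1],0],[-1,[-0.2,0,12.1],0],[-1,[-0.2,0,12.1],0],[-1,[-0.2,0,12.1],0]]' 22
python3 -m creep '[[-1,[0,0,0],0],[-1,[0,0,0],0],[-1,[0,0,0],0],[-1,[0,0,0],0],[-1,[0,0,0],0]]'
```

```text
clock: 28.45
eef_pos: [557.3, -52.4, 124.6]
eef_rot: [3.141, 0.0, 1.57]
wrist_force: [-1.0, 0.8, -1.6]
finger_gap: 37.7
finger_force: 22.1
clock: 28.95
eef_pos: [557.3, -52.3, 124.5]
eef_rot: [3.141, 0.0, 1.57]
wrist_force: [0.8, -0.2, 1.0]
finger_gap: 37.5
finger_force: 22.0
```

```bash
python3 -m creep '[[-1,[0,0,-1],0],[-1,[0,0,-4],0],[-1,[0,0,-7],0],[-1,[0,0,-10],0],[-1,[0,0,-12.5],0],[-1,[0,0,-14],0],[-1,[1.5,-0.4,-14],0],[-1,[4,-1,-14],0],[-1,[7,-1.75,-14],0],[-1,[10,-2.5,-14],0],[-1,[13,-3.25,-14],0],[-1,[16,-4,-14],0]]'
python3 -m creep '[[-1,[3,-0.8,0],0],[-1,[5.5,-1.4,0],0],[-1,[7.5,-1.8,0],0],[-1,[8.5,-2.1,0],0],[-1,[8.8,-2.15,0],0],[-1,[8.8,-2.15,0],0],[-1,[8.8,-2.15,0],0]]'
```

```text
clock: 30.15
eef_pos: [516.0, 109.6, 263.6]
eef_rot: [-3.14, 0.0, 1.571]
wrist_force: [1.4, 0.1, -1.2]
finger_gap: 37.6
finger_force: 22.0
clock: 30.85
eef_pos: [495.9, 195.0, 264.3]
eef_rot: [-3.141, 0.0, 1.57]
wrist_force: [-0.1, 0.6, -1.9]
finger_gap: 37.9
finger_force: 22.0
```

```bash
python3 -m creep '[[-1,[0,0,1.5],0],[-1,[0,0,3],0],[-1,[0,0,4.5],0],[-1,[0,0,6],0],[-1,[0,0,6.8],0],[-1,[0,0,7.2],0],[-1,[0,0,7.3],0],[-1,[0,0,7.3],0],[-1,[0,0,7.3],0]]'
python3 -m creep '[[-1,[0,0,0.05],0],[-1,[0,0,0.1],0],[-1,[0,0,0.15],0],[-1,[0,0,0.15],0],[-1,[0,0,0.15],0]]'
```

```text
clock: 31.75
eef_pos: [496.0, 195.7, 192.0]
eef_rot: [3.141, -0.0, 1.57]
wrist_force: [0.1, 1.0, -2.0]
finger_gap: 37.4
finger_force: 22.0
clock: 32.25
eef_pos: [495.8, 195.7, 190.0]
eef_rot: [-3.142, -0.0, 1.57]
wrist_force: [-0.1, 0.5, -1.3]
finger_gap: 37.6
finger_force: 22.0
```

```bash
python3 -m creep '[[-1,[0,0,0.05],0],[-1,[0,0,0.1],0],[-1,[0,0,0.15],0],[-1,[0,0,0.15],0],[-1,[0,0,0.15],0]]'
```

```text
clock: 32.75
eef_pos: [495.8, 195.7, 188.5]
eef_rot: [3.141, -0.0, 1.57]
wrist_force: [0.5, 0.3, -0.7]
finger_gap: 37.4
finger_force: 22.0
```

```bash
python3 -m creep '[[-1,[0,0,0.05],0],[-1,[0,0,0.05],0],[-1,[0,0,0.05],0]]'
```

```text
clock: 33.05
eef_pos: [496.0, 195.7, 188.5]
eef_rot: [3.141, -0.0, 1.57]
wrist_force: [-0.5, -0.2, 5.1]
finger_gap: 37.5
finger_force: 22.0
```

Contact. I'll release, rise, move clear and verify.

```bash
python3 -m creep '[[-1,[0,0,0],0],[-0.2,[0,0,0],0],[0.1,[0,0,0],0],[0.4,[0,0,0],0],[0.4,[0,0,0],0],[0.4,[0,0,0],0],[0.4,[0,0,0],0],[0.4,[0,0,-1],0],[0.4,[0,0,-3],0],[0.4,[0,0,-6],0],[0.4,[0,0,-8],0],[0.4,[0,0,-8],0]]'
python3 -m creep '[[0.4,[-40,-6,0],0],[0.4,[-40,-6,0],0],[0.4,[-40,-6,0],0],[0.4,[-40,-6,0],0],[0.4,[-40,-6,0],0],[0.4,[-40,-6,0],0],[0.4,[-40,-6,0],0],[0.4,[-40,-6,0],0],[0.4,[-40,-6,0],0],[0.4,[-40,-6,0],0],[0.4,[-40,-6,0],0]]'
python3 - <<'E'
from h import *
T=manip.camera("top")[:,:,::-1];S=manip.camera("scene")[:,:,::-1]
cv2.imwrite("pics/end.png",np.hstack([cv2.resize(S[100:300,180:500],(480,300)),cv2.resize(T[120:320,120:380],(320,246+54))]))
E
```

```text
clock: 34.25
eef_pos: [496.6, 196.0, 271.4]
eef_rot: [3.137, -0.002, 1.571]
wrist_force: [-0.3, 0.2, 0.3]
finger_gap: 66.0
finger_force: 0.0
clock: 35.35
eef_pos: [435.8, -203.4, 267.6]
eef_rot: [-3.141, -0.0, 1.571]
wrist_force: [0.3, 0.5, 0.5]
finger_gap: 65.7
finger_force: 0.0
```

View pics/end.png

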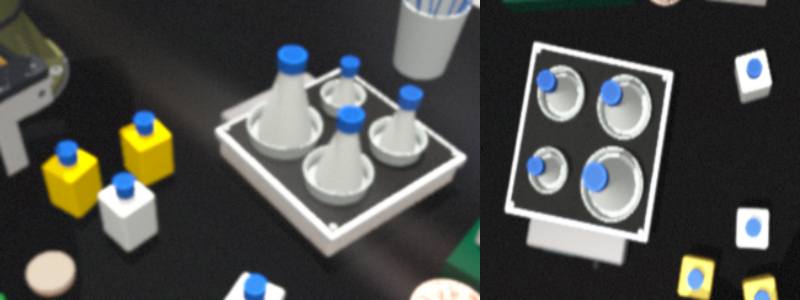

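All four flasks stand upright in their own rings (caps at (292,60), (349,67), (410,97) and (350,118)). Both square bottles are untouched, and the arm is clear.

```bash
python3 -c "
from cell import manip
print(manip.sign_off())"
```

```text
the job is handed in; nothing more can be done
None
```

The job is handed in at about 35 s of the 109 s allowed: all four flasks stand upright on the floors of their matching holders, and both square bottles are where they were.

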